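# Rack the stray beating paddle under its twin

### The arm

A 6-joint arm with a two-finger parallel gripper is mounted at the origin on the work surface. World frame = base frame: x ahead of the robot, y to its left, z up, the work surface at z = 0. Lengths are in mm, angles in rad, forces in N, time in s.
With the tool pointing down it reaches from about 275 to 750 mm from the base axis. Payload 10.2 kg.
Tool frame: the origin (TCP) lies at the very end of the fingers, on their centre line; the grasp point (between the pads) lies 19 mm behind it; z points along the fingers, y is the line along which they close (so a half turn about z gives the same grasp; the last joint's range is limited). The gripper opens to 85 mm and grips with 20 to 120 N. Pads are 22 mm wide; open, the fingers measure 114 mm over their backs; the gripper's body (76 mm by 85 mm) begins 54 mm behind the grasp point. The pads swing forward as they close: fully open they stand 13 mm farther back than shut.
Start: joints at [1.042, 0.313, 1.498, -0, 1.331, -0.223], TCP at [158.067, 500.645, 191.794] pointing down, gripper open.
Joint ranges: [-2.94, 2.94], [-0.97, 2.17], [0.19, 2.56], [-1.23, 4.37], [0.02, 3.11], [-2.88, 2.88]. Speed limits (rad/s): [2.39, 2.39, 3.01, 3.14, 3.14, 3.14].

### API

Orientations are given as a rotation vector (axis times angle).
In Python, from cell import manip gives the robot as it stands.
- The arm moves only by the shell command python3 -m pendant 'ROWS' [FORCE]. ROWS is JSON, a list of rows, each an object of numbers: "tx", "ty", "tz": the shift along the tool's x, y, z as a fraction of full scale; "wx", "wy", "wz": the turn, a rotation vector about the tool's x, y, z as a fraction of full scale; "gripper": the closure, from 0 (fully open) to 1 (shut). In form: [{"tx": .., "ty": .., "tz": .., "wx": .., "wy": .., "wz": .., "gripper": ..}, ...]. A call has exactly 8 rows; each row shifts and turns the commanded pose from where the row before left it, along the tool's axes as they then stand; what a row does not reach is not made up. Full scale, the value 1, is 0.1 m for a shift and pi rad for a turn. A row lasts 1/10 s, in which the tool goes at most 50 mm and 8.59 degrees, less where a joint would pass 70% of its speed; a pose out of reach is approached as far as the arm can. A call with a number of a shift or a turn outside -1 to 1 is refused whole. A call with a gripper value outside its range is refused whole. The fingers move at their own pace and stop on an object; FORCE is the grip in N (left out, the last holds). Time passes only in rows, so rows that do not move let the fingers close, or fill a call up. It gives the time, the measured TCP pose, the force, the opening and the grip force at its end, in the units of the state.
- manip.read_state(): the state, without advancing time (a new reading comes with each control period).
- manip.read_camera(name): name is "side" or "top" or "wrist"; returns a dict with "img" (420x560x3 uint8, red, green, blue), "intrinsics" (3x3 intrinsics, pixels), "k1" (the pictures are not rectified: a ray, as slopes to the right and down, at radius r is drawn at 1 + k1 r^2 times it, then the intrinsics apply), "extrinsics" (4x4, takes a point from camera to world coordinates). Camera axes: x right, y down, z forward; pixel columns grow to the right and rows downward; lengths in mm; the calibration is good to about 2 mm. A picture is of the moment at which its call begins. There is no depth.
- manip.close_job(): hands the job in; it is judged then, once.
The state is a dict: "time_s": time; "q": joint angles; "qvel": joint speeds; "tau": joint torques, N m; "tool_pos": TCP position; "orientation": TCP orientation; "contact_force": force on the tool from outside, world axes, zero at the start; "wrist_torque": the same for the moment, N m; "finger_gap": finger opening in mm; "grip_force": force on a finger pad.
Only numpy, scipy, OpenCV 4.12 (cv2) and the standard library are available. Lean on these libraries where they do the work, as an engineer would, in place of code of your own. Each camera call takes 0.05 s, during which the arm holds its last target. There are 200 camera calls.

### The job

The red clay-beating paddle was left pushed blade first under the low kiln shelf on the left, with only its handle showing. Draw it out and store it in the bay of the wooden rack directly beneath its red twin, the other way round: handle inside, red blade outside facing the robot, lying flat and pushed home until the blade's shoulder is within 15 mm of the rack's front. Leave the paddles on top of the rack, the clay lion and everything else where they are, and let go.

Things in the scene. Friction and masses are not known exactly. Their poses are not given: they have to be found in the camera images.
- paddle: Stray wooden paddle, 160 long, 18 thick, about 120 g. Handle 80 long, 22 wide, pale with red end band; blade 80 long, 52 wide, square, red. Origin: underside, centre line, at the shoulder (handle meets blade). x along the blade (blade x 0 to +80 mm, handle -80 to 0), z up. Starts flat on the table, shoulder about 20 mm behind the kiln shelf's front edge: about 60 mm of handle sticks out.
- paddle_butt (a point): End of the stray paddle's handle, at mid-thickness (paddle x = -80, z = 9 mm).
- paddle_blade (a point): Centre of the stray paddle's blade, at mid-thickness (paddle x = +40, z = 9 mm).
- kiln_shelf: Fixed low shelf: white slab 130 (its x) by 230 (its y), 12 thick, on two bricks; 36 mm free below the slab, slab top at 48, 130 mm free between bricks. Origin on the table under its centre. Open front edge at its x = -65 mm; the handle sticks out towards its -x (roughly towards the robot's right).
- rack: Fixed wooden rack, 180 (its x) by 300 (its y) by 44 high; origin on the table under its centre; front face at its x = -90 mm, towards the robot. Three open bays run through it along x, centred at its y = -95, 0, +95 mm, each 44 wide, 34 high under the 10 mm roof, no floor. The handle (22) fits in; the blade (52) does not: its shoulder stops on the front face.
- rack_front (a point): Middle of the rack's front face at table height (rack x = -90, y = 0).
- twin_red: Red square-bladed paddle, same as the stray one, lying loose on the rack's roof (top at 44 mm) above one of the three bays, within 5 mm of the bay's centre line, blade towards the robot. Origin under its shoulder, x axis along its blade. Which bay it lies above changes.
- twin_green: Green round-bladed paddle, 160 long, on the roof above another bay; origin and axes as for twin_red. Not to be moved.
- twin_yellow: Yellow wedge-bladed paddle, 160 long, on the roof above the remaining bay; origin and axes as for twin_red. Not to be moved.
- lion: Unfired grey-brown clay lion, footprint 45 by 75, 80 high, standing loose on the kiln shelf's slab, at least 25 mm behind its front edge. Origin under its centre. Not to be disturbed.
- bowl: Green glazed bowl, 110 across, 45 high, on the right; origin under its centre. Bystander.
- spray_bottle: Clear spray bottle with red and blue head, 68 across, 190 high, on the right; origin under its centre. Bystander.
- clay_block: Grey-brown clay block 85 by 65 by 45 high, between kiln shelf and rack, towards the back; origin under its centre. Bystander.
- brush: Brush, 170 long, lying at the front right; bystander.

How it is judged (in metres and radians):
At the end, for the whole second after the job is handed in: Red paddle flat on the table (within 6 mm and 0.1 rad), at rest, let go, in the bay under the red twin: at least 65 mm of its 80 mm handle inside (shoulder within 15 mm of the rack front), blade outside towards the robot, centre line within 35 mm of the twin's (x of paddle_butt in the frame of rack above -0.025 m and y of paddle_butt in the frame of twin_red between -0.035 and 0.035 m and y of paddle in the frame of twin_red between -0.035 and 0.035 m and x of paddle in the frame of rack below -0.07 m and height (world z) of paddle below 0.006 m and angle between paddle's own z axis and vertical below 0.1 rad and linear speed of paddle below 0.01 m/s and contact force between the fingers and paddle below 0.1 N); the robot touches nothing.
It fails at once if a paddle on top of the rack is shifted more than 15 mm (distance of any of twin_red, twin_green, twin_yellow from where it was at the start of the episode above 0.015 m).
It fails at once if the clay lion is shifted more than 15 mm (distance of lion from where it was at the start of the episode above 0.015 m).
It fails at once if the bowl, spray bottle, clay block or brush is shifted more than 20 mm (distance of any of bowl, spray_bottle, clay_block, brush from where it was at the start of the episode above 0.02 m).
It also fails if it takes over 51 s, if anything falls off the work surface, if the arm or the gripper's body presses on something with over 40 N, if the wrist force passes 120 N, or if a joint passes its speed limit or range.

## Working session

There is one attempt and no reset: what is moved stays moved. The work goes in short steps, Python scripts to look and compute and a shell command to move; the robot and the scene stay as the last step left them, time stands still between calls to the robot, and variables do not carry over. Pictures are saved under pics/ and viewed, at most 10 in all, crops included, and the job is handed in when it is done.

```bash
ls; mkdir -p pics; python3 - <<'E'
from cell import manip
import cv2
s=manip.read_state();print(s)
for n in("top","side"):
    c=manip.read_camera(n);cv2.imwrite(f"pics/{n}0.png",cv2.resize(c["img"],(800,600),interpolation=cv2.INTER_CUBIC)[:,:,::-1]);print(n,c["intrinsics"],c["k1"],c["extrinsics"])
E
```

```text
pics
{'time_s': 0.0, 'q': array([ 1.04158659e+00,  3.13455369e-01,  1.49842968e+00,  2.90377261e-05,
        1.33101293e+00, -2.23386406e-01]), 'qvel': array([-0.00074588,  0.00022611,  0.0009118 ,  0.00049069, -0.0021354 ,
        0.00020258]), 'tau': array([-3.69987738e-04, -4.12267756e+01, -2.59745711e+01, -1.76213730e-04,
        4.11465051e-03,  2.86581383e-05]), 'tool_pos': array([157.90457475, 500.37014644, 191.23515219]), 'orientation': array([-4.78449881e-01, -3.10443361e+00,  1.89035631e-03]), 'contact_force': array([ 0.12008102, -0.32815481, -0.36396961]), 'wrist_torque': array([-0.00978375,  0.03573733, -0.02819827]), 'grip_force': 0.0, 'finger_gap': 85.54045040492538}
top [[504.24482629   0.         281.61457599]
 [  0.         504.24482629 203.8806224 ]
 [  0.           0.           1.        ]] -0.049309974950683746 [[ 1.63715587e-02 -9.83669917e-01  1.79235784e-01  2.78003211e+02]
 [-9.99856055e-01 -1.69048002e-02 -1.44804426e-03 -4.47241758e+01]
 [ 4.45434270e-03 -1.79186277e-01 -9.83805081e-01  1.39535660e+03]
 [ 0.00000000e+00  0.00000000e+00  0.00000000e+00  1.00000000e+00]]
side [[488.71152529   0.         281.0057319 ]
 [  0.         488.71152529 205.50666995]
 [  0.           0.           1.        ]] -0.0572371807164795 [[ 7.47542119e-01 -3.32939045e-01  5.74745484e-01 -3.39757716e+02]
 [-6.63808911e-01 -4.04709718e-01  6.28941789e-01 -9.80387939e+02]
 [ 2.32058038e-02 -8.51681652e-01 -5.23545465e-01  8.51921677e+02]
 [ 0.00000000e+00  0.00000000e+00  0.00000000e+00  1.00000000e+00]]
```

View pics/top0.png

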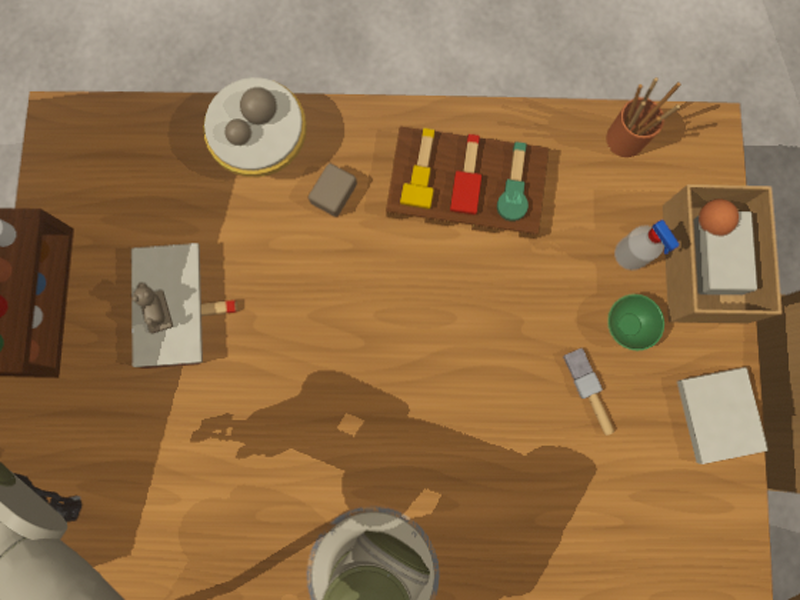

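View pics/side0.png

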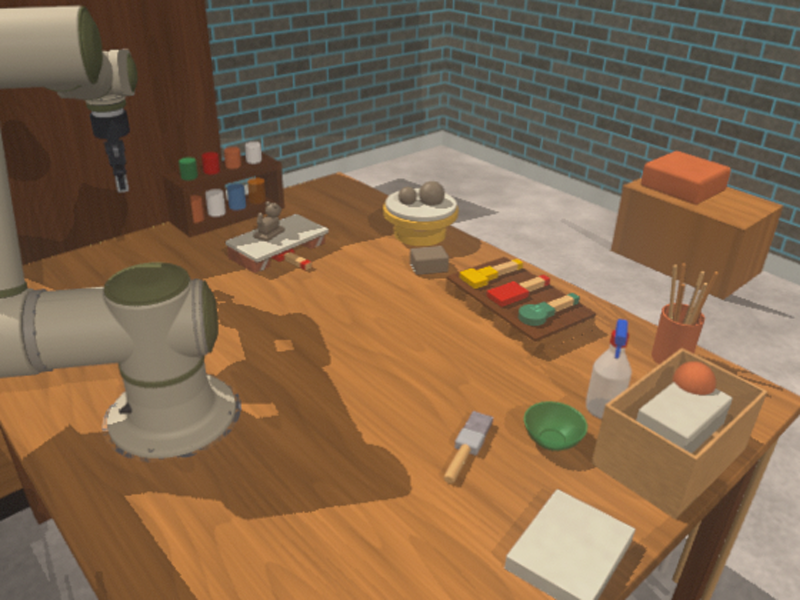

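The top view shows the red twin at (467,190), above the middle bay, with yellow to its left and green to its right. The stray handle sticks out of the shelf at (203–240,308), and the lion is at (152,308). Next I'll enlarge both spots for measuring.

```bash
cat > h.py <<'E'
import numpy as np,cv2
from cell import manip
from scipy.spatial.transform import Rotation as R
def ray(c,uv):
    K=c["intrinsics"];k=c["k1"]
    p=cv2.undistortPoints(np.array(uv,float).reshape(-1,1,2),K,np.array([k,0,0,0,0.])).reshape(-1,2)
    d=np.c_[p,np.ones(len(p))]@c["extrinsics"][:3,:3].T
    return c["extrinsics"][:3,3],d
def at(c,uv,z):
    o,d=ray(c,uv); return o+d*((z-o[2])/d[:,2])[:,None]
def proj(c,P):
    E=np.linalg.inv(c["extrinsics"]);P=np.atleast_2d(P)
    return cv2.projectPoints(P.astype(float),cv2.Rodrigues(E[:3,:3])[0],E[:3,3],c["intrinsics"],np.array([c["k1"],0,0,0,0.]))[0].reshape(-1,2)
def crop(c,x0,y0,x1,y1,s): return cv2.resize(c["img"][y0:y1,x0:x1],None,fx=s,fy=s,interpolation=cv2.INTER_CUBIC)[:,:,::-1]
E
python3 - <<'E'
from h import *
c=manip.read_camera("top")
im=np.zeros((600,536,3),np.uint8)
a=crop(c,262,84,395,168,4);b=crop(c,86,164,182,229,4)
im[:336,:532]=a;im[338:598,:384]=b
cv2.imwrite("pics/z.png",im)
E
```

```text
(no output)
```

View pics/z.png

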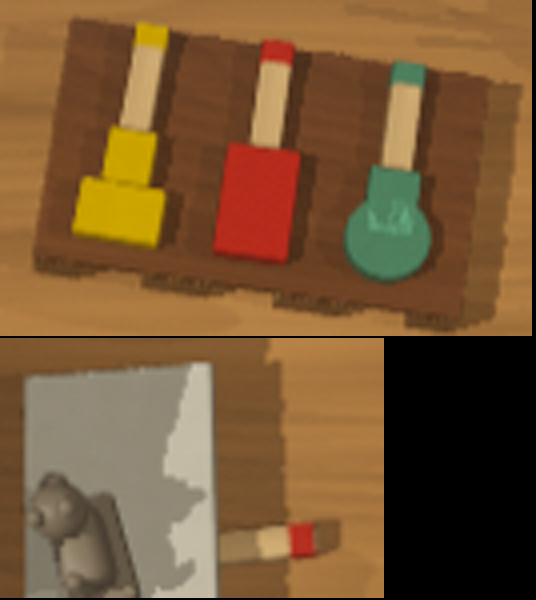

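The crop shows the roof corners at about (70,18), (490,80), (462,312) and (35,255). The red twin's blade corners are at (230,143), (300,152), (288,258) and (216,250). The stray handle's top face runs from (218,548) to (314,540).

```bash
python3 - <<'E'
from h import *
np.set_printoptions(precision=1,suppress=True)
c=manip.read_camera("top")
def px(p,o,y0=0): p=np.array(p,float); return (p-[0,y0]+.5)/4-.5+o
r=at(c,px([(70,18),(490,80),(462,312),(35,255)],[262,84]),44)
print("roof BL BR FR FL\n",r, [np.linalg.norm(r[i]-r[(i+1)%4]) for i in range(4)])
t=at(c,px([(262,41),(295,44),(230,143),(300,152),(288,258),(216,250)],[262,84]),62)
print("twin\n",t)
h=at(c,px([(218,533),(218,563),(314,524),(314,556)],[86,164],338),18); print("handle\n",h)
s=at(c,px([(26,377),(212,363),(217,590)],[86,164],338),48);print("shelf\n",s)
q=manip.read_camera("side");im=np.zeros((600,600,3),np.uint8)
a=crop(q,155,140,235,195,7);im[:385,:560]=a
cv2.imwrite("pics/s.png",im[:385])
E
```

```text
roof BL BR FR FL
 [[ 859.4  -34.1   44. ]
 [ 818.7 -333.2   44. ]
 [ 647.9 -309.7   44. ]
 [ 683.4  -12.8   44. ]] [np.float64(301.80430739740865), np.float64(172.3626320813956), np.float64(299.029018068696), np.float64(177.27717108337788)]
twin
 [[ 837.1 -169.3   62. ]
 [ 835.3 -192.5   62. ]
 [ 761.3 -147.    62. ]
 [ 755.7 -195.6   62. ]
 [ 679.1 -187.    62. ]
 [ 683.9 -137.5   62. ]]
handle
 [[498.2 345.5  18. ]
 [477.2 344.1  18. ]
 [505.7 278.9  18. ]
 [483.3 277.6  18. ]]
shelf
 [[600.1 477.9  48. ]
 [612.  349.2  48. ]
 [454.5 335.1  48. ]]
```

View pics/s.png

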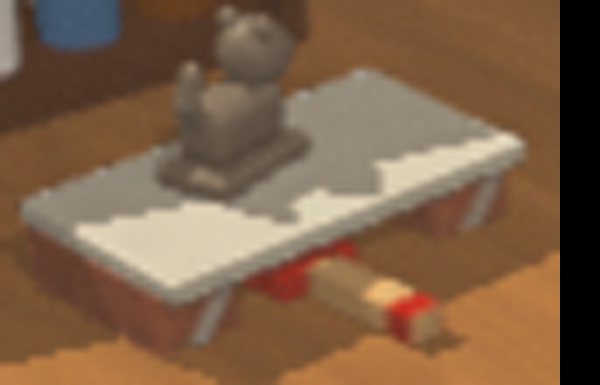

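The side crop confirms the handle lies flat, with its butt face at about (425,325) and nothing around it. The geometry checks out: 62–66 mm of handle shows, it is 22 mm wide, and the rack measures 300 x ~177 mm. I'll start with the yaw turn.

```bash
cat >> h.py <<'E'
def go(x,y,z,yaw):
    "remaining tool-frame shift (full-scale units, total) and turn to the target; yaw = world angle (deg) of tool y"
    s=manip.read_state();M=R.from_rotvec(s["orientation"])
    a=np.radians(yaw);ty=np.array([np.cos(a),np.sin(a),0]);tz=np.array([0,0,-1.])
    T=R.from_matrix(np.c_[np.cross(ty,tz),ty,tz])
    print("t",s["time_s"],"pos",s["tool_pos"].round(1),"gap",round(s["finger_gap"],1),"F",s["contact_force"].round(1))
    d=np.array([x,y,z])-s["tool_pos"]
    print("shift",(M.inv().apply(d)/100).round(4),"turn",((M.inv()*T).as_rotvec()/np.pi).round(4),"shift after turn",(T.inv().apply(d)/100).round(4))
E
python3 -m pendant '[{"wz":0.0463,"gripper":0},{"wz":0.0463,"gripper":0},{"wz":0.0463,"gripper":0},{"wz":0.0463,"gripper":0},{"wz":0.0463,"gripper":0},{"wz":0.0463,"gripper":0},{"wz":0.0463,"gripper":0},{"wz":0.0463,"gripper":0}]' 60
python3 -c "
from h import *
go(492,303,130,5.8)"
```

```text
t 0.25 pos [158.  500.5 191.5] gap 85.3 F [-0.1 -0.3  0.5]
shift [-3.7798 -0.8777  0.6154] turn [-2.000e-04  1.000e-04  3.704e-01] shift after turn [-2.3027  3.1233  0.6154]$[0]: bad value
```

```bash

python3 -m pendant '[{"tx":0,"ty":0,"tz":0,"wx":0,"wy":0,"wz":0.0463,"gripper":0},{"tx":0,"ty":0,"tz":0,"wx":0,"wy":0,"wz":0.0463,"gripper":0},{"tx":0,"ty":0,"tz":0,"wx":0,"wy":0,"wz":0.0463,"gripper":0},{"tx":0,"ty":0,"tz":0,"wx":0,"wy":0,"wz":0.0463,"gripper":0},{"tx":0,"ty":0,"tz":0,"wx":0,"wy":0,"wz":0.0463,"gripper":0},{"tx":0,"ty":0,"tz":0,"wx":0,"wy":0,"wz":0.0463,"gripper":0},{"tx":0,"ty":0,"tz":0,"wx":0,"wy":0,"wz":0.0463,"gripper":0},{"tx":0,"ty":0,"tz":0,"wx":0,"wy":0,"wz":0.0463,"gripper":0}]' 60
python3 -c "
from h import *
go(492,303,130,5.8)"
```

```text
time_s: 1.05
tool_pos: [158.0, 500.6, 191.7]
orientation: [2.113, 2.325, -0.0]
contact_force: [-0.4, -0.3, -0.2]
finger_gap: 85.4
grip_force: 0.0
t 1.05 pos [158.  500.6 191.7] gap 85.4 F [-0.4 -0.3 -0.2]
shift [-2.2844  3.1364  0.6168] turn [-0.      0.0001 -0.0019] shift after turn [-2.303   3.1228  0.6167]
```

```bash

python3 -m pendant '[{"tx":-0.28,"ty":0.39,"tz":0,"wx":0,"wy":0,"wz":0,"gripper":0},{"tx":-0.29,"ty":0.39,"tz":0,"wx":0,"wy":0,"wz":0,"gripper":0},{"tx":-0.29,"ty":0.39,"tz":0,"wx":0,"wy":0,"wz":0,"gripper":0},{"tx":-0.29,"ty":0.39,"tz":0,"wx":0,"wy":0,"wz":0,"gripper":0},{"tx":-0.29,"ty":0.39,"tz":0,"wx":0,"wy":0,"wz":0,"gripper":0},{"tx":-0.29,"ty":0.39,"tz":0,"wx":0,"wy":0,"wz":0,"gripper":0},{"tx":-0.28,"ty":0.39,"tz":0.2,"wx":0,"wy":0,"wz":0,"gripper":0},{"tx":-0.27,"ty":0.39,"tz":0.3,"wx":0,"wy":0,"wz":0,"gripper":0}]' 60
python3 - <<'E'
from h import *
go(492,303,5,5.8)
c=manip.read_camera("wrist")
cv2.imwrite("pics/w1.png",c["img"][:,:,::-1])
P=[(494.5,278.3,18),(487.7,344.8,18),(492,303,0)]
print(proj(c,P).round(0))
E
```

```text
time_s: 1.85
tool_pos: [487.8, 307.6, 146.3]
orientation: [2.106, 2.329, 0.004]
contact_force: [0.6, 0.4, -0.6]
finger_gap: 85.6
grip_force: 0.0
t 1.85 pos [487.8 307.6 146.3] gap 85.6 F [ 0.6  0.4 -0.6]
shift [-0.0508  0.0328  1.4133] turn [ 0.0009 -0.0002 -0.0002] shift after turn [-0.0497  0.037   1.4133]
[[280. 220.]
 [280. 160.]
 [280. 195.]]
```

View pics/w1.png

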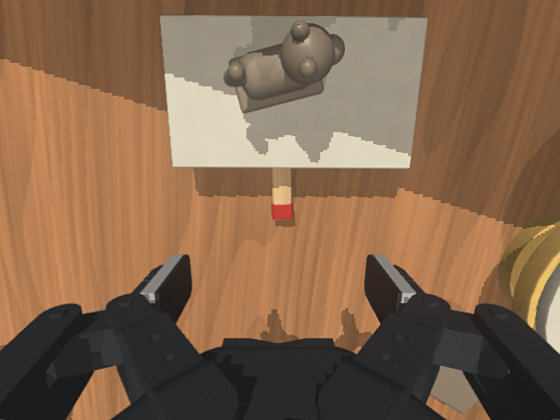

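The wrist view shows the handle end at (282,216), within a pixel or two of my prediction and between the fingers. Now I'll descend.

```bash

python3 -m pendant '[{"tx":0,"ty":0,"tz":0.2,"wx":0,"wy":0,"wz":0,"gripper":0},{"tx":0,"ty":0,"tz":0.25,"wx":0,"wy":0,"wz":0,"gripper":0},{"tx":0,"ty":0,"tz":0.25,"wx":0,"wy":0,"wz":0,"gripper":0},{"tx":0,"ty":0,"tz":0.25,"wx":0,"wy":0,"wz":0,"gripper":0},{"tx":0,"ty":0,"tz":0.15,"wx":0,"wy":0,"wz":0,"gripper":0},{"tx":0,"ty":0,"tz":0.05,"wx":0,"wy":0,"wz":0,"gripper":0},{"tx":0,"ty":0,"tz":0,"wx":0,"wy":0,"wz":0,"gripper":0},{"tx":0,"ty":0,"tz":0,"wx":0,"wy":0,"wz":0,"gripper":0}]' 60
python3 -c "
from h import *
go(492,303,5,5.8)"
```

```text
time_s: 2.7
tool_pos: [485.9, 309.0, 31.7]
orientation: [2.106, 2.331, 0.002]
contact_force: [0.9, -0.0, 0.3]
finger_gap: 85.1
grip_force: 0.0
t 2.7 pos [485.9 309.   31.7] gap 85.1 F [ 0.9 -0.   0.3]
shift [-0.0663  0.0545  0.2675] turn [ 0.0004 -0.0001  0.0001] shift after turn [-0.0662  0.0549  0.2674]
```

```bash

python3 -m pendant '[{"tx":-0.066,"ty":0.055,"tz":0.1,"wx":0,"wy":0,"wz":0,"gripper":0},{"tx":0,"ty":0,"tz":0.1,"wx":0,"wy":0,"wz":0,"gripper":0},{"tx":0,"ty":0,"tz":0.07,"wx":0,"wy":0,"wz":0,"gripper":0},{"tx":0,"ty":0,"tz":0,"wx":0,"wy":0,"wz":0,"gripper":0},{"tx":0,"ty":0,"tz":0,"wx":0,"wy":0,"wz":0,"gripper":1},{"tx":0,"ty":0,"tz":0,"wx":0,"wy":0,"wz":0,"gripper":1},{"tx":0,"ty":0,"tz":0,"wx":0,"wy":0,"wz":0,"gripper":1},{"tx":0,"ty":0,"tz":0,"wx":0,"wy":0,"wz":0,"gripper":1}]' 60
python3 -m pendant '[{"tx":0,"ty":0,"tz":0,"wx":0,"wy":0,"wz":0,"gripper":1},{"tx":0,"ty":0,"tz":0,"wx":0,"wy":0,"wz":0,"gripper":1},{"tx":0,"ty":0,"tz":0,"wx":0,"wy":0,"wz":0,"gripper":1},{"tx":0,"ty":0,"tz":0,"wx":0,"wy":0,"wz":0,"gripper":1},{"tx":0,"ty":0,"tz":0,"wx":0,"wy":0,"wz":0,"gripper":1},{"tx":0,"ty":0,"tz":0,"wx":0,"wy":0,"wz":0,"gripper":1},{"tx":0,"ty":0,"tz":0,"wx":0,"wy":0,"wz":0,"gripper":1},{"tx":0,"ty":0,"tz":0,"wx":0,"wy":0,"wz":0,"gripper":1}]' 60
python3 -c "
from h import *
go(504,180,5,5.8)"
```

```text
time_s: 3.5
tool_pos: [491.6, 302.9, 4.1]
orientation: [2.106, 2.331, 0.001]
contact_force: [0.1, -0.4, 0.2]
finger_gap: 28.2
grip_force: 0.0
time_s: 4.3
tool_pos: [491.5, 302.8, 3.8]
orientation: [-2.106, -2.331, 0.0]
contact_force: [-0.0, 0.1, 0.1]
finger_gap: -0.3
grip_force: 0.0
t 4.3 pos [491.5 302.8   3.8] gap -0.3 F [-0.   0.1  0.1]
shift [-1.2341e+00 -2.0000e-04 -1.1600e-02] turn [-0.  0.  0.] shift after turn [-1.2341e+00 -1.0000e-04 -1.1700e-02]
```

The fingers closed fully, so the handle isn't between them. I'll look before doing anything else.

```bash

python3 - <<'E'
from h import *
c=manip.read_camera("wrist");q=manip.read_camera("side");t=manip.read_camera("top")
im=np.zeros((600,800,3),np.uint8)
im[:420,:560]=c["img"][:,:,::-1]
a=crop(q,155,140,235,199,3);im[422:422+a.shape[0],:a.shape[1]]=a
a=crop(t,86,164,182,224,3);im[422:422+a.shape[0],300:300+a.shape[1]]=a[:178]
cv2.imwrite("pics/w2.png",im)
print(proj(c,[(491.5,302.8,3.8)]),proj(t,[(491.5,302.8,3.8)]),proj(q,[(491.5,302.8,3.8)]))
E
```

```text
[[276.03802823 234.44211482]] [[156.48466304 215.8379309 ]] [[210.40683731 184.68687364]]
```

View pics/w2.png

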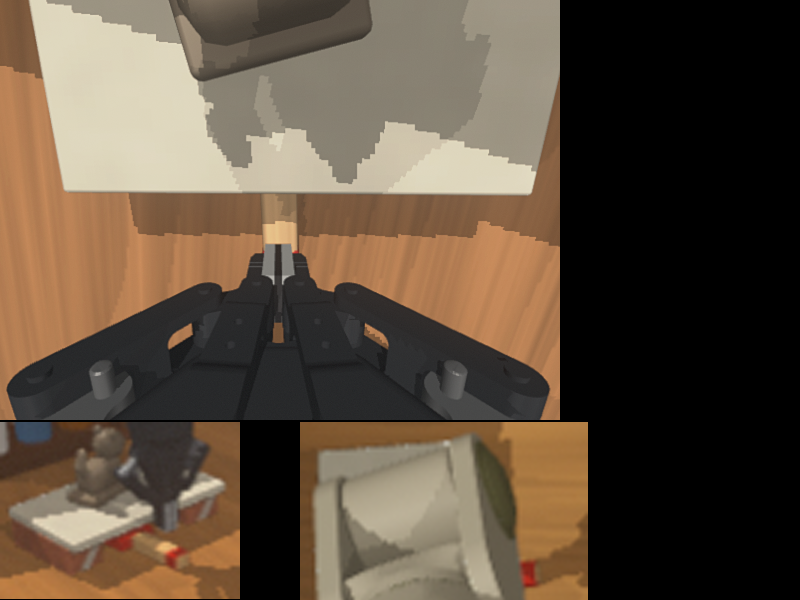

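```bash

python3 - <<'E'
from h import *
q=manip.read_camera("side")
s=manip.read_state();x,y,_=s["tool_pos"]
print(s["orientation"],"q",s["q"].round(3))
for z in (0,10,20,30,40): print(z,proj(q,[(x,y,z)]).round(1))
print("butt top corners/bottom",proj(q,[(505.7,278.9,18),(483.3,277.6,18),(505.7,278.9,0),(483.3,277.6,0)]).round(1))
print("handle at y=303",proj(q,[(503,303,18),(480.5,303,18),(480.5,303,0)]).round(1))
cv2.imwrite("pics/s3.png",crop(q,185,150,230,192,14))
E
```

```text
[2.10603216e+00 2.33108193e+00 8.65686536e-05] q [ 0.349  0.632  1.538 -0.     0.971  0.248]
0 [[210.5 185.6]]
10 [[210.3 183.1]]
20 [[210.2 180.7]]
30 [[210.  178.2]]
40 [[209.9 175.7]]
butt top corners/bottom [[217.4 182.5]
 [212.4 184.6]
 [217.7 186.9]
 [212.6 189.1]]
handle at y=303 [[212.9 180.2]
 [207.6 182.1]
 [207.9 186.6]]
```

View pics/s3.png

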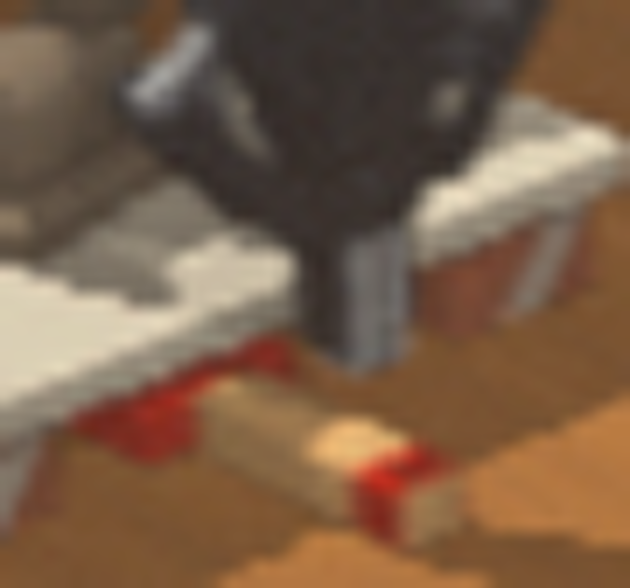

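```bash

python3 - <<'E'
from h import *
q=manip.read_camera("side");w=manip.read_camera("wrist")
def tri(uw,us):
    o1,d1=ray(w,[uw]);o2,d2=ray(q,[us]);d1=d1[0];d2=d2[0]
    k=np.linalg.lstsq(np.c_[d1,-d2],o2-o1,rcond=None)[0];a=o1+k[0]*d1;b=o2+k[1]*d2
    return a.round(1),b.round(1)
print("tip",tri((277,248),(211.1,176.4)))
print("wrist cam",w["extrinsics"].round(3))
print(at(w,[(263,220),(299,220)],18), at(w,[(65,191),(533,193)],48))
print(at(q,[(211.1,176.4)],4))
print(manip.read_state()["tool_pos"])
E
```

```text
tip (array([491.9, 305.8,  33.8]), array([496.8, 303.4,  35. ]))
wrist cam [[ 9.95000e-01  9.80000e-02  2.60000e-02  4.85927e+02]
 [ 1.01000e-01 -9.59000e-01 -2.63000e-01  3.69739e+02]
 [-1.00000e-03  2.64000e-01 -9.64000e-01  1.86466e+02]
 [ 0.00000e+00  0.00000e+00  0.00000e+00  1.00000e+00]]
[[482.27322215 316.45262356  18.        ]
 [503.99143998 318.66871198  18.        ]] [[385.45436371 330.85895889  48.        ]
 [613.2008906  353.1086017   48.        ]]
[[528.55787726 352.13828712   4.        ]]
[491.53984043 302.79858433   3.84223146]
```

The side close-up shows the fingertip at crop (365,370), hanging above the handle. Triangulating it from both cameras puts the real tip at z≈34 mm, while the state says 3.8, so the reading is about 30 mm low. I'll open, go 29 mm lower and watch the force.

```bash

python3 -m pendant '[{"tx":0,"ty":0,"tz":0,"wx":0,"wy":0,"wz":0,"gripper":0},{"tx":0,"ty":0,"tz":0,"wx":0,"wy":0,"wz":0,"gripper":0},{"tx":0,"ty":0,"tz":0,"wx":0,"wy":0,"wz":0,"gripper":0},{"tx":0,"ty":0,"tz":0,"wx":0,"wy":0,"wz":0,"gripper":0},{"tx":0,"ty":0,"tz":0,"wx":0,"wy":0,"wz":0,"gripper":0},{"tx":0,"ty":0,"tz":0,"wx":0,"wy":0,"wz":0,"gripper":0},{"tx":0,"ty":0,"tz":0.06,"wx":0,"wy":0,"wz":0,"gripper":0},{"tx":0,"ty":0,"tz":0.06,"wx":0,"wy":0,"wz":0,"gripper":0}]' 60
python3 -m pendant '[{"tx":0,"ty":0,"tz":0.06,"wx":0,"wy":0,"wz":0,"gripper":0},{"tx":0,"ty":0,"tz":0.06,"wx":0,"wy":0,"wz":0,"gripper":0},{"tx":0,"ty":0,"tz":0.05,"wx":0,"wy":0,"wz":0,"gripper":0},{"tx":0,"ty":0,"tz":0,"wx":0,"wy":0,"wz":0,"gripper":0.5},{"tx":0,"ty":0,"tz":0,"wx":0,"wy":0,"wz":0,"gripper":0.5},{"tx":0,"ty":0,"tz":0,"wx":0,"wy":0,"wz":0,"gripper":0.5},{"tx":0,"ty":0,"tz":0,"wx":0,"wy":0,"wz":0,"gripper":0.5},{"tx":0,"ty":0,"tz":0,"wx":0,"wy":0,"wz":0,"gripper":0.5}]' 60
python3 -m pendant '[{"tx":0,"ty":0,"tz":0,"wx":0,"wy":0,"wz":0,"gripper":1},{"tx":0,"ty":0,"tz":0,"wx":0,"wy":0,"wz":0,"gripper":1},{"tx":0,"ty":0,"tz":0,"wx":0,"wy":0,"wz":0,"gripper":1},{"tx":0,"ty":0,"tz":0,"wx":0,"wy":0,"wz":0,"gripper":1},{"tx":0,"ty":0,"tz":0,"wx":0,"wy":0,"wz":0,"gripper":1},{"tx":0,"ty":0,"tz":0,"wx":0,"wy":0,"wz":0,"gripper":1},{"tx":0,"ty":0,"tz":0,"wx":0,"wy":0,"wz":0,"gripper":1},{"tx":0,"ty":0,"tz":0,"wx":0,"wy":0,"wz":0,"gripper":1}]' 60
python3 -c "
from h import *
go(504,180,-22,5.8)"
```

```text
time_s: 5.4
tool_pos: [491.5, 302.8, -8.7]
orientation: [2.106, 2.331, -0.0]
contact_force: [1.2, -0.2, 0.0]
finger_gap: 85.4
grip_force: 0.0
time_s: 6.2
tool_pos: [491.6, 302.8, -25.0]
orientation: [2.106, 2.331, 0.0]
contact_force: [0.3, 0.4, 0.4]
finger_gap: 42.7
grip_force: 0.0
time_s: 7.0
tool_pos: [491.7, 302.9, -24.7]
orientation: [2.106, 2.331, 0.001]
contact_force: [-1.8, -0.5, 5.5]
finger_gap: 19.2
grip_force: 58.7
t 7.0 pos [491.7 302.9 -24.7] gap 19.2 F [-1.8 -0.5  5.5]
shift [-1.2349 -0.002  -0.0275] turn [ 0.0002 -0.      0.0001] shift after turn [-1.2349 -0.0017 -0.0274]
```

Gripped: 58.7 N at a 19 mm gap. I'll lift 3 mm and draw the paddle straight out.

```bash

python3 -m pendant '[{"tx":0,"ty":0,"tz":-0.03,"wx":0,"wy":0,"wz":0,"gripper":1},{"tx":-0.1,"ty":0,"tz":0,"wx":0,"wy":0,"wz":0,"gripper":1},{"tx":-0.2,"ty":0,"tz":0,"wx":0,"wy":0,"wz":0,"gripper":1},{"tx":-0.22,"ty":0,"tz":0,"wx":0,"wy":0,"wz":0,"gripper":1},{"tx":-0.25,"ty":0,"tz":0,"wx":0,"wy":0,"wz":0,"gripper":1},{"tx":-0.25,"ty":0,"tz":0,"wx":0,"wy":0,"wz":0,"gripper":1},{"tx":-0.2,"ty":0,"tz":0,"wx":0,"wy":0,"wz":0,"gripper":1},{"tx":-0.1,"ty":0,"tz":-0.1,"wx":0,"wy":0,"wz":0,"gripper":1}]' 60
python3 - <<'E'
from h import *
go(588,-151,-10,83)
c=manip.read_camera("wrist");t=manip.read_camera("top")
im=np.zeros((420,790,3),np.uint8);im[:,:560]=c["img"][:,:,::-1]
a=crop(t,86,120,200,230,2);im[:220,562:562+228]=a[:, :228]
cv2.imwrite("pics/w4.png",im)
E
```

```text
time_s: 7.8
tool_pos: [504.0, 169.4, -12.9]
orientation: [-2.107, -2.328, 0.004]
contact_force: [-0.1, 0.4, -0.7]
finger_gap: 18.9
grip_force: 58.7
t 7.8 pos [504.  169.4 -12.9] gap 18.9 F [-0.1  0.4 -0.7]
shift [-3.2718  0.5167 -0.0301] turn [-0.0008 -0.0006 -0.4294] shift after turn [-1.2239 -3.0779 -0.0293]
```

View pics/w4.png

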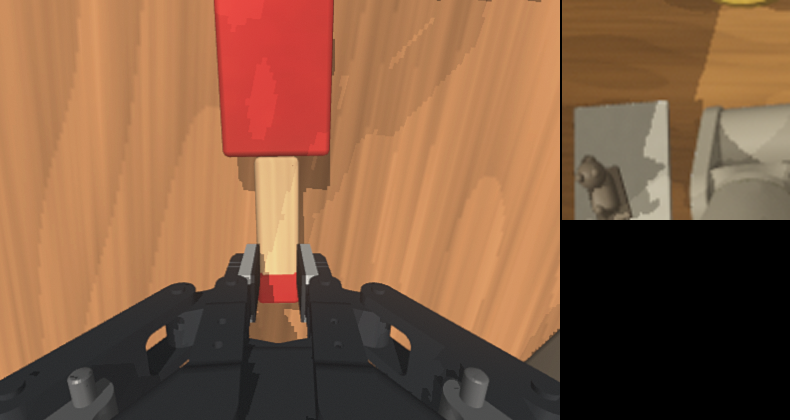

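The wrist view shows the paddle fully out, held straight at the red band (278,288), with the blade at (275,80) clear of the shelf. I'll turn it, then carry it to the rack front.

```bash

python3 -m pendant '[{"tx":-0.1,"ty":0,"tz":0,"wx":0,"wy":0,"wz":-0.045,"gripper":1},{"tx":-0.1,"ty":0,"tz":0,"wx":0,"wy":0,"wz":-0.045,"gripper":1},{"tx":0,"ty":0,"tz":0,"wx":0,"wy":0,"wz":-0.045,"gripper":1},{"tx":0,"ty":0,"tz":0,"wx":0,"wy":0,"wz":-0.045,"gripper":1},{"tx":0,"ty":0,"tz":0,"wx":0,"wy":0,"wz":-0.045,"gripper":1},{"tx":0,"ty":0,"tz":0,"wx":0,"wy":0,"wz":-0.045,"gripper":1},{"tx":0,"ty":0,"tz":0,"wx":0,"wy":0,"wz":-0.045,"gripper":1},{"tx":0,"ty":0,"tz":0,"wx":0,"wy":0,"wz":-0.045,"gripper":1}]' 60
python3 -m pendant '[{"tx":0,"ty":0,"tz":0,"wx":0,"wy":0,"wz":-0.035,"gripper":1},{"tx":0,"ty":0,"tz":0,"wx":0,"wy":0,"wz":-0.034,"gripper":1},{"tx":-0.1,"ty":-0.3,"tz":0,"wx":0,"wy":0,"wz":0,"gripper":1},{"tx":-0.1,"ty":-0.4,"tz":0,"wx":0,"wy":0,"wz":0,"gripper":1},{"tx":-0.15,"ty":-0.4,"tz":0,"wx":0,"wy":0,"wz":0,"gripper":1},{"tx":-0.15,"ty":-0.4,"tz":0,"wx":0,"wy":0,"wz":0,"gripper":1},{"tx":-0.15,"ty":-0.4,"tz":0,"wx":0,"wy":0,"wz":0,"gripper":1},{"tx":-0.15,"ty":-0.4,"tz":0,"wx":0,"wy":0,"wz":0,"gripper":1}]' 60
python3 -c "
from h import *
go(588,-151,-22,83)"
```

```text
time_s: 8.7
tool_pos: [508.3, 152.8, -11.9]
orientation: [0.518, 3.098, 0.0]
contact_force: [-0.1, 1.1, -0.8]
finger_gap: 19.0
grip_force: 58.7
time_s: 9.5
tool_pos: [560.4, -87.1, -11.9]
orientation: [0.19, 3.135, 0.0]
contact_force: [0.7, 0.5, -0.9]
finger_gap: 19.1
grip_force: 58.8
t 9.5 pos [560.4 -87.1 -11.9] gap 19.1 F [ 0.7  0.5 -0.9]
shift [-0.3511 -0.6012  0.1015] turn [0.     0.0002 0.0004] shift after turn [-0.3519 -0.6008  0.1013]
```

```bash

python3 -m pendant '[{"tx":-0.15,"ty":-0.3,"tz":0,"wx":0,"wy":0,"wz":0,"gripper":1},{"tx":-0.15,"ty":-0.25,"tz":0,"wx":0,"wy":0,"wz":0,"gripper":1},{"tx":0,"ty":0,"tz":0.05,"wx":0,"wy":0,"wz":0,"gripper":1},{"tx":0,"ty":0,"tz":0.05,"wx":0,"wy":0,"wz":0,"gripper":1},{"tx":0,"ty":0,"tz":0.025,"wx":0,"wy":0,"wz":0,"gripper":1},{"tx":0,"ty":0,"tz":0,"wx":0,"wy":0,"wz":0,"gripper":1},{"tx":0,"ty":0,"tz":0,"wx":0,"wy":0,"wz":0,"gripper":0.6},{"tx":0,"ty":0,"tz":0,"wx":0,"wy":0,"wz":0,"gripper":0.6}]' 60
python3 -m pendant '[{"tx":0,"ty":0,"tz":0,"wx":0,"wy":0,"wz":0,"gripper":0},{"tx":0,"ty":0,"tz":0,"wx":0,"wy":0,"wz":0,"gripper":0},{"tx":0,"ty":0,"tz":0,"wx":0,"wy":0,"wz":0,"gripper":0},{"tx":0,"ty":0,"tz":0,"wx":0,"wy":0,"wz":0,"gripper":0},{"tx":0,"ty":0,"tz":-0.2,"wx":0,"wy":0,"wz":0,"gripper":0},{"tx":0,"ty":0,"tz":-0.3,"wx":0,"wy":0,"wz":0,"gripper":0},{"tx":0,"ty":0,"tz":-0.4,"wx":0,"wy":0,"wz":0,"gripper":0},{"tx":0,"ty":0,"tz":-0.4,"wx":0,"wy":0,"wz":0,"gripper":0}]' 60
python3 -m pendant '[{"tx":0.2,"ty":0,"tz":-0.2,"wx":0,"wy":0,"wz":0,"gripper":0},{"tx":0.3,"ty":0,"tz":0,"wx":0,"wy":0,"wz":0,"gripper":0},{"tx":0.3,"ty":0,"tz":0,"wx":0,"wy":0,"wz":0,"gripper":0},{"tx":0.2,"ty":0,"tz":0,"wx":0,"wy":0,"wz":0,"gripper":0},{"tx":0,"ty":0,"tz":0,"wx":0,"wy":0,"wz":0,"gripper":0},{"tx":0,"ty":0,"tz":0,"wx":0,"wy":0,"wz":0,"gripper":0},{"tx":0,"ty":0,"tz":0,"wx":0,"wy":0,"wz":0,"gripper":0},{"tx":0,"ty":0,"tz":0,"wx":0,"wy":0,"wz":0,"gripper":0}]' 60
python3 - <<'E'
from h import *
go(495,-140,-25,83)
c=manip.read_camera("wrist")
cv2.imwrite("pics/w5.png",c["img"][:,:,::-1])
E
```

```text
time_s: 10.3
tool_pos: [582.9, -143.7, -24.6]
orientation: [0.19, 3.136, 0.0]
contact_force: [0.1, -0.2, -0.0]
finger_gap: 34.2
grip_force: 0.0
time_s: 11.1
tool_pos: [582.6, -144.3, 106.6]
orientation: [-0.191, -3.135, -0.0]
contact_force: [-0.2, -0.4, 0.1]
finger_gap: 85.5
grip_force: 0.0
time_s: 11.9
tool_pos: [484.2, -132.4, 125.1]
orientation: [-0.191, -3.136, -0.0]
contact_force: [-0.0, -0.1, 0.7]
finger_gap: 85.2
grip_force: 0.0
t 11.9 pos [ 484.2 -132.4  125.1] gap 85.2 F [-0.  -0.1  0.7]
shift [-0.1161 -0.0625  1.5013] turn [ 0.     -0.      0.0002] shift after turn [-0.1161 -0.0623  1.5013]
```

View pics/w5.png

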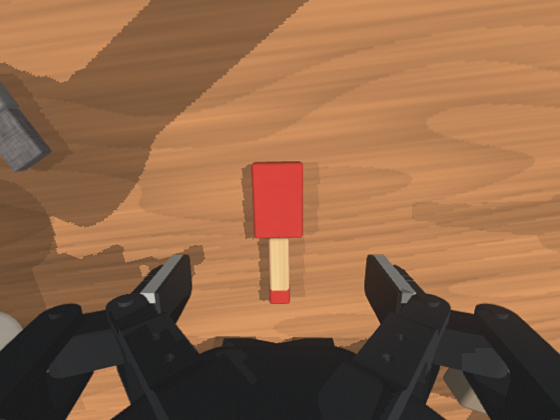

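The wrist view shows the paddle flat on the table: blade corners (252,162), (302,162), (303,238) and (255,238), butt centre (280,303). I'll locate it.

```bash

python3 - <<'E'
from h import *
np.set_printoptions(precision=1,suppress=True)
c=manip.read_camera("wrist")
P=at(c,[(253,162),(302,162),(303,237),(255,237),(280,303)],18);print(P)
tip=(P[0]+P[1])/2;sh=(P[2]+P[3])/2;b=P[4];d=tip-b;print("tip",tip,"sh",sh,"len",np.linalg.norm(d),"handle dir",np.degrees(np.arctan2(-d[1],-d[0])))
g=b+(tip-b)/np.linalg.norm(d)*124;print("grasp",g)
go(g[0],g[1],-25,83)
E
```

```text
[[ 446.1 -151.8   18. ]
 [ 452.  -103.7   18. ]
 [ 530.6 -110.4   18. ]
 [ 524.5 -161.    18. ]
 [ 606.8 -144.1   18. ]]
tip [ 449.  -127.7   18. ] sh [ 527.6 -135.7   18. ] len 158.56540157820265 handle dir -5.93938020848255
grasp [ 483.4 -131.3   18. ]
t 12.0 pos [ 484.  -132.3  125.1] gap 85.2 F [ 0.6  0.5 -0.9]
shift [0.  0.  1.5] turn [ 0. -0.  0.] shift after turn [0.  0.  1.5]
```

```bash

python3 -m pendant '[{"tx":0,"ty":0,"tz":0.25,"wx":0,"wy":0,"wz":0,"gripper":0},{"tx":0,"ty":0,"tz":0.35,"wx":0,"wy":0,"wz":0,"gripper":0},{"tx":0,"ty":0,"tz":0.35,"wx":0,"wy":0,"wz":0,"gripper":0},{"tx":0,"ty":0,"tz":0.25,"wx":0,"wy":0,"wz":0,"gripper":0},{"tx":0,"ty":0,"tz":0.15,"wx":0,"wy":0,"wz":0,"gripper":0},{"tx":0,"ty":0,"tz":0.1,"wx":0,"wy":0,"wz":0,"gripper":0},{"tx":0,"ty":0,"tz":0.05,"wx":0,"wy":0,"wz":0,"gripper":0},{"tx":0,"ty":0,"tz":0.03,"wx":0,"wy":0,"wz":0,"gripper":0}]' 40
python3 -m pendant '[{"tx":0,"ty":0,"tz":0,"wx":0,"wy":0,"wz":0,"gripper":0.6},{"tx":0,"ty":0,"tz":0,"wx":0,"wy":0,"wz":0,"gripper":0.6},{"tx":0,"ty":0,"tz":0,"wx":0,"wy":0,"wz":0,"gripper":0.6},{"tx":0,"ty":0,"tz":0,"wx":0,"wy":0,"wz":0,"gripper":0.6},{"tx":0,"ty":0,"tz":0,"wx":0,"wy":0,"wz":0,"gripper":0.6},{"tx":0,"ty":0,"tz":0,"wx":0,"wy":0,"wz":0,"gripper":0.6},{"tx":0,"ty":0,"tz":0,"wx":0,"wy":0,"wz":0,"gripper":0.6},{"tx":0,"ty":0,"tz":0,"wx":0,"wy":0,"wz":0,"gripper":0.6}]' 40
python3 -c "
from h import *
go(620.3,-155.7,-30,83)"
```

```text
time_s: 12.8
tool_pos: [483.9, -132.4, -27.6]
orientation: [0.191, 3.135, -0.0]
contact_force: [-0.5, -0.5, 0.1]
finger_gap: 85.5
grip_force: 0.0
time_s: 13.6
tool_pos: [484.0, -132.5, -26.6]
orientation: [0.191, 3.135, -0.001]
contact_force: [-2.2, 0.4, 7.5]
finger_gap: 49.6
grip_force: 40.1
t 13.6 pos [ 484.  -132.5  -26.6] gap 49.6 F [-2.2  0.4  7.5]
shift [-1.3807 -0.0652  0.0355] turn [-0.0002  0.0004  0.0002] shift after turn [-1.3808 -0.0644  0.0339]
```

```bash

python3 -m pendant '[{"tx":0,"ty":-0.03,"tz":-0.05,"wx":0,"wy":0,"wz":0,"gripper":0.6},{"tx":-0.1,"ty":-0.035,"tz":0,"wx":0,"wy":0,"wz":0,"gripper":0.6},{"tx":-0.15,"ty":0,"tz":0,"wx":0,"wy":0,"wz":0,"gripper":0.6},{"tx":-0.15,"ty":0,"tz":0,"wx":0,"wy":0,"wz":0,"gripper":0.6},{"tx":0,"ty":0,"tz":0,"wx":0,"wy":0,"wz":0,"gripper":0.6},{"tx":0,"ty":0,"tz":0,"wx":0,"wy":0,"wz":0,"gripper":0.6},{"tx":0,"ty":0,"tz":0,"wx":0,"wy":0,"wz":0,"gripper":0.6},{"tx":0,"ty":0,"tz":0,"wx":0,"wy":0,"wz":0,"gripper":0.6}]' 40
python3 - <<'E'
from h import *
go(620.3,-155.7,-25,83)
q=manip.read_camera("side")
c=manip.read_camera("wrist")
im=np.zeros((600,800,3),np.uint8)
im[:420,:560]=c["img"][:,:,::-1]
a=crop(q,290,165,430,245,5);print(a.shape)
im=np.zeros((600,760,3),np.uint8);im[:400,:700]=a
im[402:600,:280]=cv2.resize(c["img"],(280,210))[:198,:,::-1]
cv2.imwrite("pics/w6.png",im)
E
```

```text
time_s: 14.4
tool_pos: [522.0, -143.5, -22.6]
orientation: [-0.191, -3.135, -0.0]
contact_force: [0.5, -0.1, -1.6]
finger_gap: 49.8
grip_force: 41.6
t 14.4 pos [ 522.  -143.5  -22.6] gap 49.8 F [ 0.5 -0.1 -1.6]
shift [-0.9902 -0.0014  0.0235] turn [ 0.     -0.0001  0.0001] shift after turn [-0.9902 -0.0011  0.0239]
(400, 700, 3)
```

View pics/w6.png

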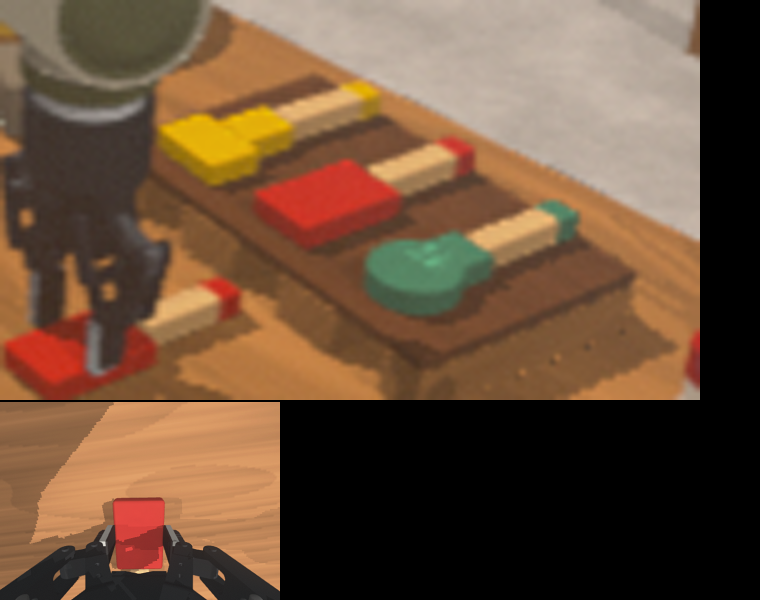

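The side view shows the paddle level in the fingers, butt at crop (228,290), pointing at the middle bay. In the earlier top crop, the middle bay is the gap between the dark posts, x 225–275 at y≈292. A quick numeric check of the line before inserting.

```bash

python3 - <<'E'
from h import *
np.set_printoptions(precision=1,suppress=True)
c=manip.read_camera("top");q=manip.read_camera("side")
for z in(0,20): print(at(c,[(249/4-.4+262,292/4-.4+84)],z))
b=at(q,[(228/5+290,290/5+165)],14);print("butt",b)
s=manip.read_state()["tool_pos"];a=np.radians(-7)
print("tool line y at x=665:",s[1]+(665-s[0])*np.tan(a),"bay line:",-172+(665-752)*np.tan(a), "butt line y at butt:",s[1]+(b[0,0]-s[0])*np.tan(a))
E
```

```text
[[ 672.  -165.5    0. ]]
[[ 666.3 -163.8   20. ]]
butt [[ 642.4 -159.5   14. ]]
tool line y at x=665: -161.10364542102133 bay line: -161.31774320144729 butt line y at butt: -158.32983468730382
```

```bash

python3 -m pendant '[{"tx":-0.08,"ty":-0.012,"tz":0,"wx":0,"wy":0,"wz":0,"gripper":0.6},{"tx":-0.08,"ty":0,"tz":0,"wx":0,"wy":0,"wz":0,"gripper":0.6},{"tx":-0.1,"ty":0,"tz":0,"wx":0,"wy":0,"wz":0,"gripper":0.6},{"tx":-0.1,"ty":0,"tz":0,"wx":0,"wy":0,"wz":0,"gripper":0.6},{"tx":-0.1,"ty":0,"tz":0,"wx":0,"wy":0,"wz":0,"gripper":0.6},{"tx":0,"ty":0,"tz":0,"wx":0,"wy":0,"wz":0,"gripper":0.6},{"tx":0,"ty":0,"tz":0,"wx":0,"wy":0,"wz":0,"gripper":0.6},{"tx":0,"ty":0,"tz":0,"wx":0,"wy":0,"wz":0,"gripper":0.6}]' 40
python3 -m pendant '[{"tx":-0.1,"ty":0,"tz":0,"wx":0,"wy":0,"wz":0,"gripper":0.6},{"tx":-0.1,"ty":0,"tz":0,"wx":0,"wy":0,"wz":0,"gripper":0.6},{"tx":-0.1,"ty":0,"tz":0,"wx":0,"wy":0,"wz":0,"gripper":0.6},{"tx":-0.1,"ty":0,"tz":0,"wx":0,"wy":0,"wz":0,"gripper":0.6},{"tx":-0.04,"ty":0,"tz":0,"wx":0,"wy":0,"wz":0,"gripper":0.6},{"tx":0,"ty":0,"tz":0,"wx":0,"wy":0,"wz":0,"gripper":0.6},{"tx":0,"ty":0,"tz":0,"wx":0,"wy":0,"wz":0,"gripper":0.6},{"tx":0,"ty":0,"tz":0,"wx":0,"wy":0,"wz":0,"gripper":0.6}]' 40
```

```text
time_s: 15.4
tool_pos: [567.7, -150.3, -22.8]
orientation: [-0.191, -3.135, -0.0]
contact_force: [-0.8, 0.7, -1.0]
finger_gap: 49.8
grip_force: 41.6
time_s: 16.2
tool_pos: [611.3, -155.7, -22.7]
orientation: [-0.191, -3.135, -0.0]
contact_force: [0.2, -0.5, -1.6]
finger_gap: 49.7
grip_force: 41.6
```

```bash

python3 -m pendant '[{"tx":-0.02,"ty":0,"tz":0.02,"wx":0,"wy":0,"wz":0,"gripper":0.6},{"tx":-0.02,"ty":0,"tz":0.01,"wx":0,"wy":0,"wz":0,"gripper":0.6},{"tx":-0.02,"ty":0,"tz":0,"wx":0,"wy":0,"wz":0,"gripper":0.6},{"tx":-0.02,"ty":0,"tz":0,"wx":0,"wy":0,"wz":0,"gripper":0.6},{"tx":0,"ty":0,"tz":0,"wx":0,"wy":0,"wz":0,"gripper":0.6},{"tx":0,"ty":0,"tz":0,"wx":0,"wy":0,"wz":0,"gripper":0.6},{"tx":0,"ty":0,"tz":0,"wx":0,"wy":0,"wz":0,"gripper":0.6},{"tx":0,"ty":0,"tz":0,"wx":0,"wy":0,"wz":0,"gripper":0.6}]' 40
python3 -m pendant '[{"tx":-0.02,"ty":0,"tz":0,"wx":0,"wy":0,"wz":0,"gripper":0.6},{"tx":-0.02,"ty":0,"tz":0,"wx":0,"wy":0,"wz":0,"gripper":0.6},{"tx":0,"ty":0,"tz":0,"wx":0,"wy":0,"wz":0,"gripper":0.6},{"tx":0,"ty":0,"tz":0,"wx":0,"wy":0,"wz":0,"gripper":0.6},{"tx":0,"ty":0,"tz":0,"wx":0,"wy":0,"wz":0,"gripper":0.6},{"tx":0,"ty":0,"tz":0,"wx":0,"wy":0,"wz":0,"gripper":0.6},{"tx":0,"ty":0,"tz":0,"wx":0,"wy":0,"wz":0,"gripper":0.6},{"tx":0,"ty":0,"tz":0,"wx":0,"wy":0,"wz":0,"gripper":0.6}]' 40
```

```text
time_s: 17.0
tool_pos: [617.8, -156.2, -26.3]
orientation: [-0.191, -3.131, -0.002]
contact_force: [-8.7, 0.8, 1.6]
finger_gap: 49.5
grip_force: 41.9
time_s: 17.8
tool_pos: [617.9, -155.9, -26.5]
orientation: [-0.19, -3.121, -0.005]
contact_force: [-29.1, 3.6, 14.3]
finger_gap: 49.7
grip_force: 43.9
```

The force rose to 29 N with no further travel, and the shoulder works out at x≈662 (rack front ≈664), so it is home. I'll ease off, release slowly and lift clear.

```bash

python3 -m pendant '[{"tx":0.02,"ty":0,"tz":0,"wx":0,"wy":0,"wz":0,"gripper":0.6},{"tx":0.02,"ty":0,"tz":0,"wx":0,"wy":0,"wz":0,"gripper":0.6},{"tx":0,"ty":0,"tz":0,"wx":0,"wy":0,"wz":0,"gripper":0.6},{"tx":0,"ty":0,"tz":0,"wx":0,"wy":0,"wz":0,"gripper":0.3},{"tx":0,"ty":0,"tz":0,"wx":0,"wy":0,"wz":0,"gripper":0},{"tx":0,"ty":0,"tz":0,"wx":0,"wy":0,"wz":0,"gripper":0},{"tx":0,"ty":0,"tz":0,"wx":0,"wy":0,"wz":0,"gripper":0},{"tx":0,"ty":0,"tz":0,"wx":0,"wy":0,"wz":0,"gripper":0}]' 40
python3 -m pendant '[{"tx":0,"ty":0,"tz":-0.1,"wx":0,"wy":0,"wz":0,"gripper":0},{"tx":0,"ty":0,"tz":-0.2,"wx":0,"wy":0,"wz":0,"gripper":0},{"tx":0,"ty":0,"tz":-0.3,"wx":0,"wy":0,"wz":0,"gripper":0},{"tx":0,"ty":0,"tz":-0.4,"wx":0,"wy":0,"wz":0,"gripper":0},{"tx":0,"ty":0,"tz":-0.4,"wx":0,"wy":0,"wz":0,"gripper":0},{"tx":0.3,"ty":0,"tz":-0.3,"wx":0,"wy":0,"wz":0,"gripper":0},{"tx":0.4,"ty":0,"tz":-0.2,"wx":0,"wy":0,"wz":0,"gripper":0},{"tx":0.3,"ty":0,"tz":0,"wx":0,"wy":0,"wz":0,"gripper":0}]' 40
python3 -m pendant '[{"tx":0.4,"ty":0,"tz":0,"wx":0,"wy":0,"wz":0,"gripper":0},{"tx":0.4,"ty":0,"tz":0,"wx":0,"wy":0,"wz":0,"gripper":0},{"tx":0.4,"ty":0.3,"tz":0,"wx":0,"wy":0,"wz":0,"gripper":0},{"tx":0.2,"ty":0.4,"tz":0,"wx":0,"wy":0,"wz":0,"gripper":0},{"tx":0,"ty":0.4,"tz":0,"wx":0,"wy":0,"wz":0,"gripper":0},{"tx":0,"ty":0.4,"tz":0,"wx":0,"wy":0,"wz":0,"gripper":0},{"tx":0,"ty":0.4,"tz":0,"wx":0,"wy":0,"wz":0,"gripper":0},{"tx":0,"ty":0,"tz":0,"wx":0,"wy":0,"wz":0,"gripper":0}]' 40
python3 - <<'E'
from h import *
np.set_printoptions(precision=1,suppress=True)
c=manip.read_camera("top");im=c["img"].astype(int)
m=((im[...,0]>130)&(im[...,1]<70)&(im[...,2]<70)).astype(np.uint8)
n,l,st,ce=cv2.connectedComponentsWithStats(m)
for i in range(1,n):
    if st[i,4]>25:
        u=ce[i]; k=cv2.minAreaRect(np.argwhere(l==i)[:,::-1].astype(np.float32))
        print(st[i],"ctr z18",at(c,[u],18)[0],"z62",at(c,[u],62)[0],"corners z18",at(c,cv2.boxPoints(k),18)[:,:2].tolist())
E
```

```text
time_s: 18.6
tool_pos: [619.8, -156.7, -25.6]
orientation: [0.191, 3.135, -0.0]
contact_force: [0.0, -0.6, -0.8]
finger_gap: 85.1
grip_force: 0.0
time_s: 19.4
tool_pos: [519.9, -144.7, 168.0]
orientation: [0.19, 3.13, -0.004]
contact_force: [-0.0, -0.3, -0.2]
finger_gap: 85.4
grip_force: 0.0
time_s: 20.2
tool_pos: [404.4, 64.5, 165.2]
orientation: [0.183, 3.135, 0.001]
contact_force: [-0.4, -0.2, 0.6]
finger_gap: 85.7
grip_force: 0.0
[327  94   9   6  37] ctr z18 [ 848.2 -183.8   18. ] z62 [ 830.  -179.4   62. ] corners z18 [[842.9274200182056, -172.251558387393], [856.7688755023562, -174.1313624000129], [853.7791452027504, -196.89383294358186], [839.9466676221232, -194.97113996977785]]
[315 119  22  31 512] ctr z18 [ 733.3 -169.2   18. ] z62 [ 718.8 -165.2   62. ] corners z18 [[696.0274514163855, -137.7736173098235], [778.968241117475, -148.83810663640415], [772.0946099076739, -201.51451452788567], [689.2755318088975, -189.87080408714368]]
[311 158  21  30 517] ctr z18 [ 621.2 -156.5   18. ] z62 [ 610.2 -153.    62. ] corners z18 [[583.8549121509951, -126.39038818269472], [664.9485813644917, -135.22770053379116], [659.5775587263649, -187.26388671926915], [578.5701630536231, -177.87814154215872]]
```

The blade centre is at (621,-156) with the shoulder at x≈662 against the rack front, in line with the unmoved twin. Handing in.

```bash
python3 -c "
from cell import manip
print(manip.close_job())"
```

```text
the job is handed in; nothing more can be done
None
```

The red paddle lies flat in the middle bay under its red twin, handle inside and blade facing the robot, its shoulder about 2 mm from the rack front by the top camera; it is released and the job was handed in at about 20 s, with no verdict returned.

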